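Charge the torch cells

TASK

Slide the clear cover of the bench charger fully open and load every one of the large torch cells from the compartment tray into a bay of its own: flat end against the spring, nub end held under the retaining lip against the far contact. Then slide the cover fully shut and press the start button fully down. Leave the thin small cell in the tray and do not disturb the torch and the tape.

Things in the scene. Friction and masses are not known exactly. Their poses are not given: they have to be found in the camera images.
- charger: fixed black bench charger, 290 x 250 mm; origin on the table under the middle bay's seat; +x runs along the bays from spring end (near) to lip end (far). Three parallel bays, 72 mm apart in y, 50 mm of open floor between cells, floor 14 mm above the table. Near raised block: x -115 to -57, top 44 mm above the table; far housing: x +36 to +175, top 46 mm
- smallcell_mid (a point): centre of the one thinner, shorter cell (14 mm diameter, 50 mm long, 24 g) lying in the tray; it does not fit the charger and stays in the tray
- tray: fixed grey tray, 172 (x) x 180 (y) x 22 mm high; origin on the table under its centre. 2 x 2 compartments of 80 (x) by 84 (y) mm, centres at x +-42, y +-44; walls 4 mm thick, tops 22 mm above the table. Floors are V-ribs (12 degrees), valley along y at 8 mm height, so cells lie along y, axis 18.7 mm above the table; across each compartment's middle a 34 mm wide slot for fingers goes down to 4 mm. The large cells' nubs point to +y
- cover (a joint): clear sliding cover over the bays: 0 m = shut (fully towards the robot), 0.115 m = fully open (slid along the charger's +x over the far housing). Stays where left, slides with about 1.5 N. Plate 4 mm thick, top 54 mm above the table; when shut it spans x -56 to +36 mm of the charger
- cover_fin (a point): centre of the upright grip fin on the cover near its near edge: 12 mm thick along the charger's x, 70 mm wide along y, 28 mm high, from 54 to 82 mm above the table (centre at 68 mm); moves with the cover
- start (a joint): start button of the charger: 0 m = up, 0.006 m = fully pressed (spring, 5 N fully down)
- start_top (a point): centre of the top of the round start button (26 mm across), on the raised block; pressed straight down
- bay1_seat (a point): where the centre of a properly loaded cell lies in bay 1 (30 mm above the table); fixed to the charger, axes as the charger's
- bay1_contact (a point): where the nub tip of a loaded cell lies in bay 1: on the fixed contact at the far end, 36 mm along the charger's +x from the seat. Above it a 4 mm thick, 30 mm wide retaining lip reaches back over the cell's end from x +36 to +29; underside 12 mm, top 16 mm above the cell's axis
- spring1 (a joint): spring contact at the near end of bay 1: plate 22 mm across on the cell's axis, moves to charger -x against 400 N/m. 0 m = free, face 29 mm nearer than the seat; 0.024 = pushed right back; 0.007 with a cell loaded. Load tilted, flat end low (about 0.45 rad), nub end above the lip; push back until the cell's centre is 9 to 12 mm nearer than the seat, swing level, let forward under the lip
- bay2_seat (a point): where the centre of a properly loaded cell lies in bay 2 (30 mm above the table); fixed to the charger, axes as the charger's
- bay2_contact (a point): where the nub tip of a loaded cell lies in bay 2: on the fixed contact at the far end, 36 mm along the charger's +x from the seat. Above it a 4 mm thick, 30 mm wide retaining lip reaches back over the cell's end from x +36 to +29; underside 12 mm, top 16 mm above the cell's axis
- spring2 (a joint): spring contact at the near end of bay 2: plate 22 mm across on the cell's axis, moves to charger -x against 400 N/m. 0 m = free, face 29 mm nearer than the seat; 0.024 = pushed right back; 0.007 with a cell loaded. Load tilted, flat end low (about 0.45 rad), nub end above the lip; push back until the cell's centre is 9 to 12 mm nearer than the seat, swing level, let forward under the lip
- bay3_seat (a point): where the centre of a properly loaded cell lies in bay 3 (30 mm above the table); fixed to the charger, axes as the charger's
- bay3_contact (a point): where the nub tip of a loaded cell lies in bay 3: on the fixed contact at the far end, 36 mm along the charger's +x from the seat. Above it a 4 mm thick, 30 mm wide retaining lip reaches back over the cell's end from x +36 to +29; underside 12 mm, top 16 mm above the cell's axis
- spring3 (a joint): spring contact at the near end of bay 3: plate 22 mm across on the cell's axis, moves to charger -x against 400 N/m. 0 m = free, face 29 mm nearer than the seat; 0.024 = pushed right back; 0.007 with a cell loaded. Load tilted, flat end low (about 0.45 rad), nub end above the lip; push back until the cell's centre is 9 to 12 mm nearer than the seat, swing level, let forward under the lip
- cell1_mid (a point): centre of a torch cell (cell1): cylinder 21 mm diameter, 72 mm long overall, 70 g, bare metal with a black band near the nub; x axis along the cell towards the nub. Not always present
- cell1_nub (a point): tip of the brass nub (9.5 mm across, 3 mm long, part of the 72 mm) of cell1, 36 mm from its centre; the other end is flat
- cell2_mid (a point): centre of a torch cell (cell2): cylinder 21 mm diameter, 72 mm long overall, 70 g, bare metal with a black band near the nub; x axis along the cell towards the nub. Not always present
- cell2_nub (a point): tip of the brass nub (9.5 mm across, 3 mm long, part of the 72 mm) of cell2, 36 mm from its centre; the other end is flat
- cell3_mid (a point): centre of a torch cell (cell3): cylinder 21 mm diameter, 72 mm long overall, 70 g, bare metal with a black band near the nub; x axis along the cell towards the nub. Not always present
- cell3_nub (a point): tip of the brass nub (9.5 mm across, 3 mm long, part of the 72 mm) of cell3, 36 mm from its centre; the other end is flat
- torch: metal torch, 125 mm long, lying on the bench right of the charger, not part of the job
- tape: roll of tape, 90 mm across, lying on the bench left of the tray, not part of the job
Not all that is in view belongs to the job. Leave any blue or red look-alike of the part that bears cell1_mid alone.

How it is judged (in metres and radians):
On the way, in this order (a step that is already met when the one before it is completed fails the run):
1. the cover is slid fully open (value of joint cover above 0.105 m), for 0.2 s.
2. every large cell present is seated in a bay, nub at the far contact, with the cover still open (((distance between cell1_mid and bay1_seat below 0.005 m and distance between cell1_nub and bay1_contact below 0.005 m) or (distance between cell1_mid and bay2_seat below 0.005 m and distance between cell1_nub and bay2_contact below 0.005 m) or (distance between cell1_mid and bay3_seat below 0.005 m and distance between cell1_nub and bay3_contact below 0.005 m)) and ((distance between cell2_mid and bay1_seat below 0.005 m and distance between cell2_nub and bay1_contact below 0.005 m) or (distance between cell2_mid and bay2_seat below 0.005 m and distance between cell2_nub and bay2_contact below 0.005 m) or (distance between cell2_mid and bay3_seat below 0.005 m and distance between cell2_nub and bay3_contact below 0.005 m)) and ((distance between cell3_mid and bay1_seat below 0.005 m and distance between cell3_nub and bay1_contact below 0.005 m) or (distance between cell3_mid and bay2_seat below 0.005 m and distance between cell3_nub and bay2_contact below 0.005 m) or (distance between cell3_mid and bay3_seat below 0.005 m and distance between cell3_nub and bay3_contact below 0.005 m)) and value of joint cover above 0.06 m), for 0.3 s.
3. the cover is slid shut over the loaded cells (((distance between cell1_mid and bay1_seat below 0.005 m and distance between cell1_nub and bay1_contact below 0.005 m) or (distance between cell1_mid and bay2_seat below 0.005 m and distance between cell1_nub and bay2_contact below 0.005 m) or (distance between cell1_mid and bay3_seat below 0.005 m and distance between cell1_nub and bay3_contact below 0.005 m)) and ((distance between cell2_mid and bay1_seat below 0.005 m and distance between cell2_nub and bay1_contact below 0.005 m) or (distance between cell2_mid and bay2_seat below 0.005 m and distance between cell2_nub and bay2_contact below 0.005 m) or (distance between cell2_mid and bay3_seat below 0.005 m and distance between cell2_nub and bay3_contact below 0.005 m)) and ((distance between cell3_mid and bay1_seat below 0.005 m and distance between cell3_nub and bay1_contact below 0.005 m) or (distance between cell3_mid and bay2_seat below 0.005 m and distance between cell3_nub and bay2_contact below 0.005 m) or (distance between cell3_mid and bay3_seat below 0.005 m and distance between cell3_nub and bay3_contact below 0.005 m)) and value of joint cover below 0.006 m), for 0.2 s.
4. the start button is pressed down with the cover shut (value of joint cover below 0.006 m and value of joint start above 0.004 m), for 0.05 s.
At the end, for the whole second after the job is handed in: every large cell present lies in a bay within 5 mm of its seat (centre and nub tip), nub under the lip; the cover is within 6 mm of shut; the button is up again; the small cell is still in the tray; cells at rest (all of step 3 and value of joint start below 0.002 m and horizontal distance between smallcell_mid and tray below 0.11 m and height (world z) of smallcell_mid below 0.035 m and linear speed of each of cell1, cell2, cell3 below 0.02 m/s); the robot touches nothing.
It fails at once if the torch is pushed more than 4 cm (distance of torch from where it was at the start of the episode above 0.04 m).
It fails at once if the tape roll is pushed more than 4 cm (distance of tape from where it was at the start of the episode above 0.04 m).
Of cell1, cell2, cell3 only 2 to 3 are there at a start; the rules pass over those that are not, and their reading is None.
At some moment in a run one of cell1, cell2, cell3 may be knocked a few centimetres aside while the robot is not near it.
Once in a run the grip may slacken for a moment while it holds something.
It also fails if it takes over 210 s, if anything falls off the work surface, if the arm or the gripper's body presses on something with over 40 N, if the wrist force passes 120 N, or if a joint passes its speed limit or range.

ROBOT

A 6-joint arm with a two-finger parallel gripper is mounted at the origin on the work surface. World frame = base frame: x ahead of the robot, y to its left, z up, the work surface at z = 0. Lengths are in mm, angles in rad, forces in N, time in s.
With the tool pointing down it reaches from about 300 to 775 mm from the base axis. Payload 14.6 kg.
Tool frame: the origin (TCP) lies on the centre line of the jaws, within the pads' length; the fingertips stand 17 mm ahead of it and the grasp point (between the pads) lies 2 mm behind it (nose_length is the distance from the TCP to the fingertips, in mm); y points along the fingers, z is the direction in which the jaws open and shut, and the axes are right-handed (so a half turn about y gives the same grasp; the last joint's range is limited). The gripper opens to 94 mm and grips with 3 to 60 N. Pads are 16 mm wide; open, the fingers measure 119 mm over their backs; the gripper's body (75 mm by 177 mm) begins 78 mm behind the grasp point.
Start: joints at [-1.226, 0.3, 1.521, -0, 1.321, -0.067], TCP at [220.135, -504.014, 222.446] pointing down, gripper open.
Joint ranges: [-3.03, 3.03], [-0.79, 2.21], [0.23, 2.52], [-1.04, 4.18], [0, 3.07], [-2.55, 2.55]. Speed limits (rad/s): [2.22, 2.22, 2.57, 3.14, 3.14, 3.14].

INTERFACE

Orientations are given as a rotation vector (axis times angle).
In Python, from rig import * gives the robot as it stands. The module is installed in compiled form; this text tells all that it offers. Calls block until the motion is done:
- movep(position, orientation): joint-space move of the TCP to a pose.
- servo_line(position, orientation=None, max_speed=150): straight line of the TCP; orientation=None keeps the orientation; max_speed is the mean speed in mm/s.
- move_j(angles): joint-space move.
- gripper_to(opening): opening from 0.0 (shut) to 1.0 (fully open); the grip force is fixed at half the most; returns when the fingers have stopped.
- wait(seconds).
- inverse_kinematics(position, orientation): joint angles nearest the present ones, or None.
- camera(name): name is "scene" or "top" or "wrist"; returns (picture, depth): 384x512x3 uint8, blue, green, red; 384x512 float32, mm along the optical axis (not along the pixel's ray), 0 where there is no reading.
- camera_params(name): a dict with "fx", "fy", "cx", "cy" (pixels), "D" ([k1, k2, p1, p2, k3] as OpenCV has them; the pictures are not rectified), "extrinsics" (4x4, takes a point from world to camera coordinates). Camera axes: x right, y up, looking along -z (the intrinsics and any distortion apply to the point x, -y, -z); pixel columns grow to the right and rows downward; lengths in mm; the calibration is good to about 2 mm. A picture is of the moment at which its call begins: read the wrist's pose just before it. camera_params takes no time and is no camera call; for the wrist camera it gives the pose at the moment of the call.
A pose or a line that the arm cannot do raises PlanningError and nothing moves.
- close_job(): hands the job in, once; it reports no verdict.
Readings, each from a call of its own:
- current_time(): time.
- current_q(): joint angles.
- current_qvel(): joint speeds.
- current_tau(): joint torques, N m.
- current_eef_pos(): TCP position.
- current_eef_rot(): TCP orientation.
- current_wrist_force(): force on the tool from outside, world axes, zero at the start.
- current_ft_torque(): the same for the moment, N m.
- current_finger_gap(): opening from 0.0 (shut) to 1.0 (fully open).
Only numpy, scipy, OpenCV 4.12 (cv2) and the standard library are available. Lean on these libraries where they do the work, as an engineer would, in place of code of your own. Each camera call takes 0.05 s, during which the arm holds its last target. There are 200 camera calls.

## Working session

There is one attempt and no reset: what is moved stays moved. The work goes in short steps, each a Python script; the robot and the scene stay as the last script left them, time stands still between calls to the robot, and variables do not carry over. Pictures are saved under pics/ and viewed, about 12 in all and at most 16, crops included, and the job is handed in when it is done.

```bash
mkdir -p pics; ls; python3 - <<'E'
from rig import *
import cv2,numpy as np
for n in("scene","top"):
    im,d=camera(n); cv2.imwrite(f"pics/{n}0.png",im); np.save(f"pics/{n}0d.npy",d)
    p=camera_params(n); print(n,p)
print(current_time(),current_eef_rot(),current_finger_gap())
a=cv2.imread("pics/scene0.png");b=cv2.imread("pics/top0.png")
cv2.imwrite("pics/top0b.png",cv2.resize(b,(800,600),interpolation=cv2.INTER_CUBIC))
E
```

```text
pics
scene {'fx': 428.4523667184819, 'fy': 428.4523667184819, 'cx': 263.7947309383265, 'cy': 188.4794819703561, 'D': array([-0.12431655,  0.        ,  0.        ,  0.        ,  0.        ]), 'extrinsics': array([[ 5.69737893e-01,  8.21793912e-01,  7.31440066e-03,
        -2.44903743e+02],
       [-4.99425327e-01,  3.39148753e-01,  7.97215445e-01,
         2.20400889e+02],
       [ 6.52666129e-01, -4.57856845e-01,  6.03650589e-01,
        -1.83693662e+03],
       [ 0.00000000e+00,  0.00000000e+00,  0.00000000e+00,
         1.00000000e+00]])}
top {'fx': 381.3322964811058, 'fy': 381.3322964811058, 'cx': 256.0687223554616, 'cy': 190.9859268798649, 'D': array([-0.04794186,  0.        ,  0.        ,  0.        ,  0.        ]), 'extrinsics': array([[-2.58069587e-02, -9.99279965e-01, -2.78128133e-02,
        -3.23832897e+00],
       [ 9.96468073e-01, -2.79383833e-02,  7.91885469e-02,
        -5.11989669e+02],
       [-7.99085734e-02, -2.56709649e-02,  9.96471586e-01,
        -1.13298833e+03],
       [ 0.00000000e+00,  0.00000000e+00,  0.00000000e+00,
         1.00000000e+00]])}
0.1 [-0.41674847  1.99576174 -1.99366742] 1.001445983590863
```

View pics/top0b.png

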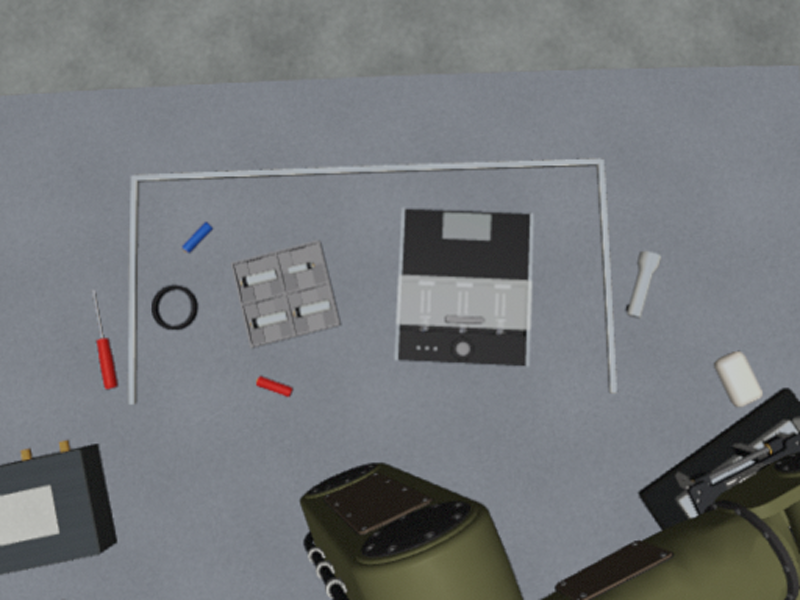

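View pics/scene0.png

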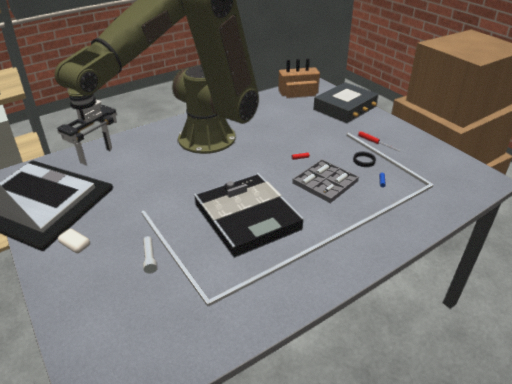

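Top view (800x600): charger ~(465,287), with its fin at (465,320) and button at (462,349). The tray is at ~(287,295). The bare-metal large cells are at (260,278), (268,320) and (313,308), and the small cell is at (300,268). The blue (198,237) and red (275,386) look-alikes lie outside the tray. Next I get rough poses and take close wrist views.

```bash
cat > h.py <<'E'
from rig import *
import cv2,numpy as np
from scipy.spatial.transform import Rotation as R
def rays(p,px):
    K=np.array([[p['fx'],0,p['cx']],[0,p['fy'],p['cy']],[0,0,1]]);
    u=cv2.undistortPoints(np.array(px,float).reshape(-1,1,2),K,p['D']).reshape(-1,2)
    E=p['extrinsics']; d=np.c_[u[:,0],-u[:,1],-np.ones(len(u))]@E[:3,:3]
    return -E[:3,:3].T@E[:3,3], d
def onz(p,px,z):
    o,d=rays(p,px); return o+d*((z-o[2])/d[:,2])[:,None]
def cloud(p,dep):
    v,u=np.nonzero(dep>0); o,d=rays(p,np.c_[u,v]); return u,v,o+d*dep[v,u][:,None]
def proj(p,P):
    K=np.array([[p['fx'],0,p['cx']],[0,p['fy'],p['cy']],[0,0,1]]);E=p['extrinsics']
    F=np.diag([1.,-1,-1]); r=cv2.Rodrigues(F@E[:3,:3])[0]
    return cv2.projectPoints(np.array(P,float).reshape(-1,1,3),r,F@E[:3,3],K,p['D'])[0].reshape(-1,2)
def ori(yaw,tilt=0.):
    """tool z (jaw dir) at yaw+90deg, tool x along yaw; tilt raises tool-x end"""
    x=np.array([np.cos(yaw)*np.cos(tilt),np.sin(yaw)*np.cos(tilt),np.sin(tilt)])
    y=np.array([np.cos(yaw)*np.sin(tilt),np.sin(yaw)*np.sin(tilt),-np.cos(tilt)])
    return R.from_matrix(np.c_[x,y,np.cross(x,y)])
rv=lambda r:r.as_rotvec()
E
python3 - <<'E'
from h import *
p=camera_params("top");d=np.load("pics/top0d.npy");im=cv2.imread("pics/top0.png")
u,v,P=cloud(p,d)
def box(us,vs,z0,z1,name):
    s=(u*1.5625>us[0])&(u*1.5625<us[1])&(v*1.5625>vs[0])&(v*1.5625<vs[1])&(P[:,2]>z0)&(P[:,2]<z1)
    r=cv2.minAreaRect(P[s,:2].astype(np.float32)); print(name,s.sum(),r,np.median(P[s,2]))
box((380,560),(190,380),20,60,'charger'); box((220,350),(230,355),12,40,'tray')
box((380,560),(190,380),62,90,'fin');box((440,485),(335,365),46,60,'button')
print(onz(p,np.array([[465,320],[462,349]])/1.5625,68))
q=current_q(); E=camera_params("wrist")['extrinsics']; print(-E[:3,:3].T@E[:3,3],-E[2,:3],current_eef_pos())
for pos,yw in(((450,0),0),((450,200),0)):pass
for y in(0,1.57,-1.57,3.1): print(y,inverse_kinematics([450,-50,350],rv(ori(y))))
E
```

```text
charger 7680 ((530.8905639648438, -139.0586700439453), (248.23878479003906, 287.844970703125), 85.72138977050781) 47.06301786075642
tray 1874 ((528.9934692382812, 208.67837524414062), (170.31939697265625, 182.7295379638672), 12.813763618469238) 19.198127132240074
fin 171 ((462.3402099609375, -177.771484375), (77.95032501220703, 145.22923278808594), 21.895483016967773) 79.68338411616082
button 140 ((412.08721923828125, -132.53271484375), (83.46695709228516, 47.803646087646484), 84.72994995117188) 53.69969519450058
[[ 464.5876048  -136.96893312   68.        ]
 [ 411.41162014 -129.65949015   68.        ]]
[ 287.40188485 -474.51324503  383.81412411] [-0.23386365 -0.10037506 -0.96707427] [ 220.0500155  -503.82110602  221.95061065]
0 [-0.19158139  0.00911326  1.56357683  0.          1.56890256 -1.76237772]
1.57 None
-1.57 [-0.19158139  0.00911326  1.56357683  0.          1.56890256 -0.19237772]
3.1 [-0.19158139  0.00911326  1.56357683  0.          1.56890256  1.42080759]
```

```bash
python3 - <<'E'
from h import *
for n,(x,y) in dict(charger=(495,-137),tray=(520,208)).items():
    movep([x,y,300],rv(ori(-1.57))); wait(.2)
    p=camera_params("wrist"); im,d=camera("wrist"); np.savez(f"pics/w_{n}.npz",im=im,d=d,**p)
    cv2.imwrite(f"pics/w_{n}.png",cv2.resize(im,(800,600),interpolation=cv2.INTER_CUBIC)); print(p,current_eef_pos(),current_time())
E
```

```text
{'fx': 342.7374209356287, 'fy': 342.7374209356287, 'cx': 250.57849137590298, 'cy': 191.53908753671396, 'D': array([0.01248919, 0.        , 0.        , 0.        , 0.        ]), 'extrinsics': array([[ 9.99997421e-01, -2.26460853e-03, -1.72592058e-04,
        -4.94575442e+02],
       [ 2.14616302e-03,  9.67086248e-01, -2.54439745e-01,
         1.78147975e+02],
       [ 7.43117822e-04,  2.54438718e-01,  9.67088613e-01,
        -4.30650046e+02],
       [ 0.00000000e+00,  0.00000000e+00,  0.00000000e+00,
         1.00000000e+00]])} [ 494.88315924 -137.47805157  299.9176575 ] 2.05
{'fx': 342.7374209356287, 'fy': 342.7374209356287, 'cx': 250.57849137590298, 'cy': 191.53908753671396, 'D': array([0.01248919, 0.        , 0.        , 0.        , 0.        ]), 'extrinsics': array([[ 9.99997067e-01, -2.41419985e-03,  1.93290784e-04,
        -5.19311609e+02],
       [ 2.38389711e-03,  9.67068501e-01, -2.54505073e-01,
        -1.55304968e+02],
       [ 4.27500680e-04,  2.54504787e-01,  9.67071420e-01,
        -5.18428231e+02],
       [ 0.00000000e+00,  0.00000000e+00,  0.00000000e+00,
         1.00000000e+00]])} [520.22727771 207.29305426 300.06596075] 3.6
```

View pics/w_charger.png

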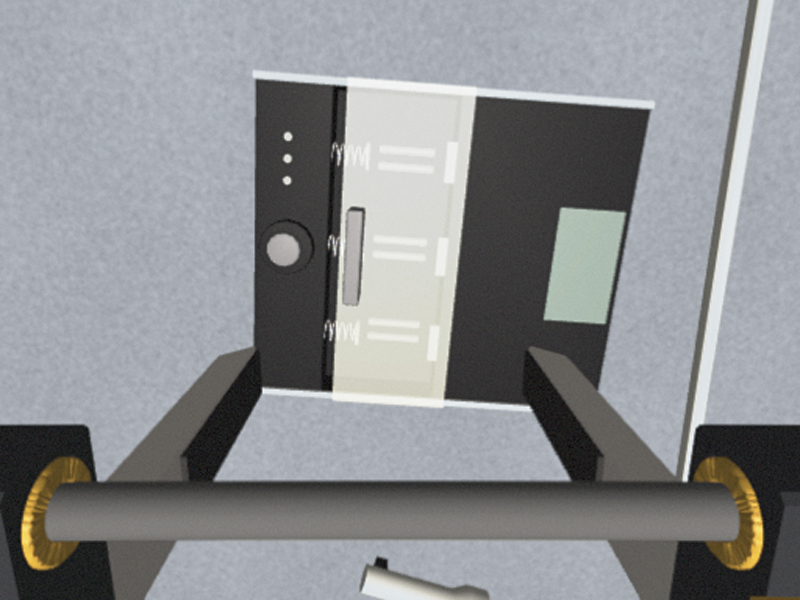

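View pics/w_tray.png

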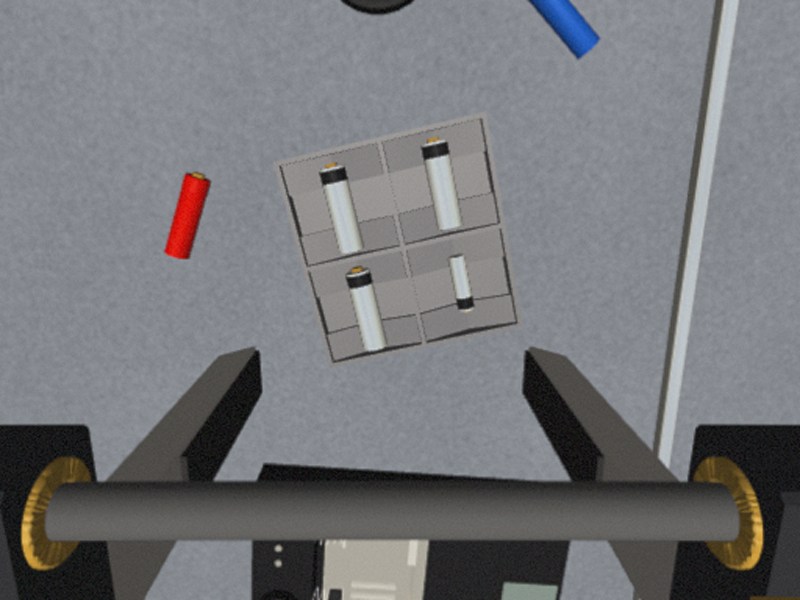

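Wrist view of the tray: nubs are up (+y) on the large cells at (340,208), (441,184) and (365,308). The thin cell at (461,283) stays. Charger view: white lips at (450,162), (441,256) and (432,342), fin at (354,256), button at (283,249). Next I refine these.

```bash
python3 - <<'E'
from h import *
def ld(n):
    z=np.load(f"pics/w_{n}.npz"); return z['im'],z['d'],{k:z[k] for k in('fx','fy','cx','cy','D','extrinsics')}
im,d,p=ld('charger'); g=cv2.cvtColor(im,cv2.COLOR_BGR2GRAY)
m=((g>236)&(im.max(2)-im.min(2)<25)).astype(np.uint8)
n,l,s,c=cv2.connectedComponentsWithStats(m)
L=[]
for i in range(1,n):
    if s[i,4]>60: print(s[i]*1.5625,c[i]*1.5625,s[i,4])
for a in([450,162],[441,256],[432,342]):
    x,y=np.array(a)/1.5625; sub=g[int(y)-14:int(y)+15,int(x)-7:int(x)+8]
    mm=(sub>(sub.max()+np.median(sub))/2); vv,uu=np.nonzero(mm); L.append([uu.mean()+int(x)-7,vv.mean()+int(y)-14]); print(L[-1],mm.sum(),sub.max(),np.median(sub))
W=onz(p,L,46); print("lips",W, np.linalg.norm(np.diff(W,axis=0),axis=1))
yd=W[0]-W[2]; yaw=np.arctan2(-yd[0],yd[1]); o=W.mean(0)-32.5*np.array([np.cos(yaw),np.sin(yaw),0]);print("charger",o,np.degrees(yaw))
print("fin/button",onz(p,np.array([[354,256],[283,249]])/1.5625,75),)
u,v,P=cloud(p,d)
for nm,(a,b) in dict(btn=(283,249),block=(285,330),fin=(358,256),hous=(500,250),table=(200,250),cov=(400,300)).items(): print(nm,d[int(b/1.5625),int(a/1.5625)], np.round(P[(u==int(a/1.5625))&(v==int(b/1.5625))],1))
im,d,p=ld('tray');u,v,P=cloud(p,d)
s=(u*1.5625>270)&(u*1.5625<530)&(v*1.5625>100)&(v*1.5625<370)&(P[:,2]>13)&(P[:,2]<50)
print("tray",cv2.minAreaRect(P[s,:2].astype(np.float32)))
cor=onz(p,np.array([[278,164],[483,115],[517,322],[332,361]])/1.5625,22);print("tray corners",cor.mean(0),np.degrees(np.arctan2(*(cor[1]-cor[0])[1::-1])),np.degrees(np.arctan2(*(cor[2]-cor[3])[1::-1])))
g=cv2.cvtColor(im,cv2.COLOR_BGR2GRAY)
n,l,s,c=cv2.connectedComponentsWithStats((g>195).astype(np.uint8))
for i in range(1,n):
    if s[i,4]>80 and 270<c[i][0]*1.5625<520 and 110<c[i][1]*1.5625<370:
        vv,uu=np.nonzero(l==i);print('bright',onz(p,c[i],25)[0],cv2.minAreaRect(onz(p,np.c_[uu,vv],25)[:,:2].astype(np.float32)))
nubs=onz(p,np.array([[332,165],[433,139],[357,268]])/1.5625,20); flats=onz(p,np.array([[351,254],[451,229],[375,350]])/1.5625,18.7)
print(nubs,flats,np.linalg.norm(nubs-flats,axis=1))
E
```

```text
[348.4375  78.125  128.125   17.1875 606.25  ] [412.71746134  86.2435567 ] 388
[445.3125 142.1875  12.5     40.625  223.4375] [450.09833916 161.77884615] 143
[435.9375 239.0625  10.9375  35.9375 190.625 ] [440.85553279 256.33965164] 122
[428.125  326.5625  10.9375  34.375  164.0625] [432.63392857 342.39583333] 105
[332.8125 393.75   110.9375  12.5    459.375 ] [387.35119048 399.15497449] 294
[np.float64(288.1301775147929), np.float64(103.53254437869822)] 169 240 221.0
[np.float64(282.31972789115645), np.float64(163.44897959183675)] 147 241 218.0
[np.float64(276.77443609022555), np.float64(219.31578947368422)] 133 241 216.0
lips [[ 538.51075732  -66.48959201   46.        ]
 [ 533.23520785 -137.63792507   46.        ]
 [ 527.67440816 -210.08167488   46.        ]] [71.34365228 72.65686051]
charger [ 500.73227716 -135.6240335    46.        ] -4.3157144088928145
fin/button [[ 466.85285515 -132.79750411   75.        ]
 [ 415.26052786 -127.53578276   75.        ]]
btn 399.7724 [[ 413.2 -128.7   65.5]]
block 438.24182 [[ 406.5 -199.2   44.2]]
fin 383.77054 [[ 470.1 -130.5   82.5]]
hous 420.5
[... 346 characters left out ...]
5.        ] ((558.5475463867188, 253.6995086669922), (4.316012382507324, 54.320316314697266), 12.367544174194336)
bright [475.57559637 236.02420566  25.        ] ((476.1806335449219, 234.3885040283203), (3.7235846519470215, 54.59364318847656), 12.51351261138916)
bright [495.38245592 152.16917191  25.        ] ((496.172607421875, 148.6848907470703), (9.82779312133789, 54.49451446533203), 6.461557865142822)
[[472.36469964 275.74424534  20.        ]
 [552.79146088 295.45371784  20.        ]
 [490.75702075 191.82733607  20.        ]] [[485.87550016 203.50988322  18.7       ]
 [569.0328259  224.21187569  18.7       ]
 [505.08924352 118.24219303  18.7       ]] [73.49853605 73.0812699  74.97916967]
```

```bash
cat >> h.py <<'E'
CO=np.array([500.8,-136.]); CY=np.radians(-4.31)
TO=np.array([528.8,210.]); TY=np.radians(12.6)
def ch(x,y,z):
    c,s=np.cos(CY),np.sin(CY); return np.array([CO[0]+c*x-s*y,CO[1]+s*x+c*y,z])
def wp(): return np.round(current_wrist_force(),1)
E
python3 - <<'E'
from h import *
o=rv(ori(CY-np.pi/2))
gripper_to(.55)
movep(ch(-34,0,140),o); servo_line(ch(-34,0,77),o,120); print(wp())
gripper_to(0.); print(current_finger_gap()*94,wp())
p0=current_eef_pos()
servo_line(ch(81,0,77),o,80); print(wp(),current_eef_pos()-p0)
gripper_to(.5); servo_line(ch(81,0,150),o); print(current_time())
movep(ch(0,0,300),rv(ori(-1.57)));wait(.2)
p=camera_params("wrist"); im,d=camera("wrist"); np.savez(f"pics/w_open.npz",im=im,d=d,**p)
cv2.imwrite("pics/w_open.png",cv2.resize(im,(800,600))[:500])
E
```

```text
[ 0.6 -0.  -0.3]
11.801715495957627 [-0.2 -0.1  1.8]
[-58.9   6.1  39.4] [108.59715728  -8.00261337  -0.39421587]
10.0667
```

View pics/w_open.png

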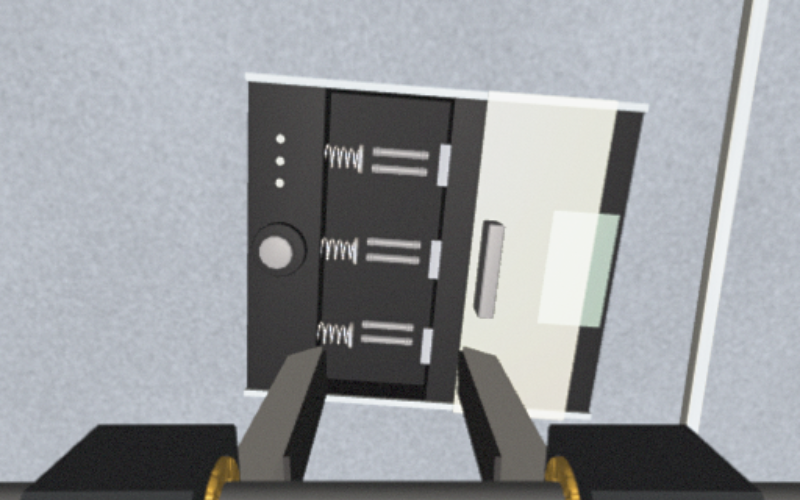

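The cover is at its stop: the force rose to 59 N, the fin sits at charger x≈75, and the image shows it clear of the bays. Next I pick the first cell (near compartment, y−) and look at it in hand.

```bash
cat >> h.py <<'E'
G=4.8; PO=ori(TY-np.pi/2)
CELLS=[np.array([497.7,155.2]),np.array([478.6,240.2]),np.array([560.6,260.])]
def tcp_for(c,r,e=0.,g=G): return np.array(c)-r.apply([e,g,0])
def lr(t): return ori(CY+np.pi,-t)
def pick(i):
    x,y=CELLS[i]; gripper_to(.43)
    movep([x,y,110],rv(PO)); servo_line([x,y,18.7+G],rv(PO),100); print('down',wp())
    gripper_to(0.); print('gap mm',current_finger_gap()*94,wp()); servo_line([x,y,150],rv(PO),120); print('lift',current_finger_gap()*94,wp(),current_time())
E
python3 - <<'E'
from h import *
z=np.load("pics/w_open.npz");im=z['im'];g=cv2.cvtColor(im,cv2.COLOR_BGR2GRAY)
p={k:z[k] for k in('fx','fy','cx','cy','D','extrinsics')};L=[]
for a in([443,165],[434,259],[426,346]):
    x,y=np.array(a)/1.5625; sub=g[int(y)-18:int(y)+19,int(x)-7:int(x)+9]
    n,l,s,c=cv2.connectedComponentsWithStats((sub>150).astype(np.uint8)); k=1+np.argmax(s[1:,4]); L.append(c[k]+[int(x)-7,int(y)-18]); 
W=onz(p,L,46); print("lips vs model",W-[ch(32.5,y,46) for y in(72,0,-72)])
for b in(72,0,-72):
    for c,t in(((9,b,120),.45),((9,b,44),.45),((-10.5,b,30),0)):
        r=lr(t); q=inverse_kinematics(tcp_for(ch(*c),r),rv(r)); print(b,t,None if q is None else np.round(q,2))
pick(0); wait(.1)
im,d=camera("wrist"); cv2.imwrite("pics/w_h0.png",im)
E
```

```text
lips vs model [[-0.0856156   0.04018172  0.        ]
 [-0.10970501  0.60777483  0.        ]
 [-0.07973418  0.27845214  0.        ]]
72 0.45 [-0.23  0.14  2.03  0.13  0.52  1.32]
72 0.45 [-0.23  0.3   2.08  0.21  0.33  1.24]
72 0 [-0.2   0.44  1.82 -0.    0.88  1.45]
0 0.45 [-0.4   0.17  2.01  0.27  0.56  1.05]
0 0.45 [-0.4   0.32  2.05  0.39  0.37  0.91]
0 0 [-0.34  0.45  1.8  -0.    0.89  1.3 ]
-72 0.45 [-0.55  0.21  1.95  0.36  0.61  0.83]
-72 0.45 [-0.55  0.36  1.99  0.49  0.44  0.68]
-72 0 [-0.47  0.49  1.75 -0.    0.91  1.17]
down [ 0.6 -0.5 -0.2]
gap mm 20.441965812263057 [-0.3  0.5  5. ]
lift 20.127417691474534 [-1.2 -0.1 -0.9] 15.375
```

View pics/w_h0.png

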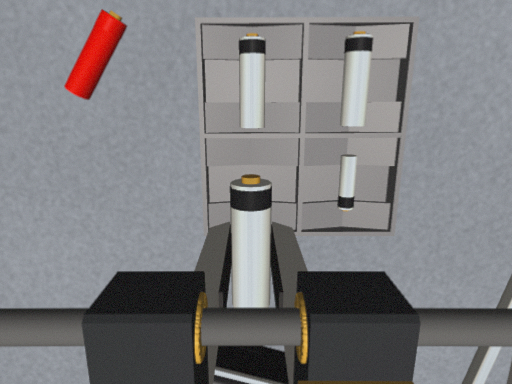

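```bash
cat >> h.py <<'E'
def in_hand():
    "offset of cell centre from TCP along tool x, from nub tip pixel (nub top edge)"
    wait(.1); p=camera_params("wrist"); t=current_eef_pos(); r=R.from_rotvec(current_eef_rot()); im,d=camera("wrist")
    hsv=cv2.cvtColor(im,cv2.COLOR_BGR2HSV); m=((hsv[...,0]>8)&(hsv[...,0]<28)&(hsv[...,1]>110)&(hsv[...,2]>80)).astype(np.uint8)
    m[:150]=0;m[205:]=0;m[:,:225]=0;m[:,280:]=0
    v,u=np.nonzero(m)
    if len(v)<10: return None,im
    W=onz(p,[[u.mean(),v.min()]],t[2]-G+4.75)[0]; L=r.inv().apply(W-t); print('nub in tool',L,len(v)); return L[0]+36,im
def place(b,e):
    f=lambda x,h,t,s: (lambda r: servo_line(tcp_for(ch(x,b,h),r,e),rv(r),s))(lr(t))
    r=lr(.45); movep(tcp_for(ch(9,b,120),r,e),rv(r)); print('above',current_finger_gap()*94)
    f(9,46,.45,100); print('in',wp()); f(4,43,.45,30); f(-11,43,.45,40); print('back',wp(),current_finger_gap()*94)
    for k in range(1,7): s=k/6; f(-11,43-12.8*s,.45*(1-s),30)
    print('level',wp(),current_finger_gap()*94)
def seat(b,e):
    f=lambda x,h,s: (lambda r: servo_line(tcp_for(ch(x,b,h),r,e),rv(r),s))(lr(0))
    for x in(-5,-3,-1): f(x,30.2,30); print('fwd',x,wp())
def leave(b,e):
    gripper_to(.42); r=lr(0); servo_line(tcp_for(ch(-1,b,130),r,e),rv(r),120); print(wp(),current_time())
E
python3 - <<'E'
from h import *
e,_=in_hand(); print(e); e=float(np.clip(e,-5,5))
place(72,e); cv2.imwrite("pics/l0.png",camera("scene")[0][140:260,170:320]); seat(72,e)
E
```

```text
nub in tool [-39.49420142   0.05045746  -0.56562552] 132
-3.494201419626343
above 20.217521540496403
in [-4.8  2.   3.5]
back [ 7.8  0.  -1.5] 20.077990930091858
level [ 8.  -1.8 -1.9] 20.195013356477943
fwd -5 [ 6.6 -0.6 -2.5]
fwd -3 [ 5.  -0.6  0.1]
fwd -1 [ 3.2 -1.   0.3]
```

Spring forces match the model: 8 N pushed back, 3.2 N at x=−1. Release and look.

```bash
python3 - <<'E'
from h import *
leave(72,-3.5)
movep(ch(0,0,300),rv(ori(-1.57)));wait(.2)
im,d=camera("wrist"); t,_=camera("top")
o=np.zeros((384+300,800,3),np.uint8)
cv2.imwrite("pics/s1.png",np.hstack([cv2.resize(im[30:270,150:430],(467,400)),cv2.resize(t[140:230,140:220],(333,375))[:400] if 0 else cv2.resize(t[140:230,140:220],(333,400))]))
E
```

```text
[ 0.1 -0.8 -0. ] 22.5167
```

View pics/s1.png

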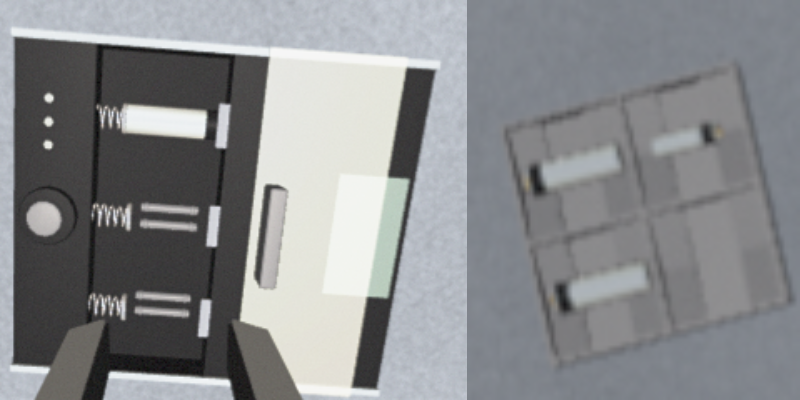

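The first cell is seated: spring compressed, band end under the lip at (222,125). The tray cells are unchanged. Second cell next, with an automatic check of the tray picture beforehand.

```bash
cat >> h.py <<'E'
def brights():
    p=camera_params("wrist"); im,d=camera("wrist"); g=cv2.cvtColor(im,cv2.COLOR_BGR2GRAY); g[230:]=0
    n,l,s,c=cv2.connectedComponentsWithStats((g>195).astype(np.uint8)); return [np.round(onz(p,c[i],25)[0,:2],1) for i in range(1,n) if 80<s[i,4]<2500]
E
cat > run.py <<'E'
from h import *
import sys
i,b=int(sys.argv[1]),float(sys.argv[2]); ref=[(495.4,152.2),(475.6,236),(558,254.8)][i]
movep([520,208,300],rv(ori(-1.57)));wait(.2); B=brights(); print(B)
k=min(np.linalg.norm(x-ref) for x in B) if B else 99
print('moved?',k); cv2.imwrite(f"pics/t{i}.png",camera("wrist")[0])
if k>4: sys.exit('cell not where expected')
pick(i)
if current_finger_gap()*94<15: sys.exit('missed')
e,im=in_hand(); cv2.imwrite(f"pics/h{i}.png",im); print('e',e)
if e is None or abs(e)>6: sys.exit('odd grasp')
place(b,e)
if current_finger_gap()*94<15: sys.exit('lost')
seat(b,e)
e2=e; leave(b,e)
movep(ch(0,0,300),rv(ori(-1.57)));wait(.2); im,d=camera("wrist"); cv2.imwrite(f"pics/after{i}.png",cv2.resize(im[30:270,150:430],(560,480)))
E
python3 run.py 1 0
```

```text
[array([767.9, 267.7]), array([561.6, 255.1]), array([479.6, 235.4]), array([576.9, 184.9])]
moved? 4.044749683231336cell not where expected
```

Both cells show the same +3.6 mm offset, because the mask now takes a wider highlight. This matches the coordinates I grasp at (478.6 and 560.6), so nothing has moved. I loosen the check.

```bash
sed -i 's/(475.6,236),(558,254.8)/(478.6,236),(560.6,255)/; s/k>4/k>6/' run.py; python3 run.py 1 0
```

```text
[array([767.9, 269. ]), array([561.6, 254.9]), array([479.7, 235.2]), array([576.9, 184.9])]
moved? 1.3601470508735234
down [-0.3  0.8  0.6]
gap mm 20.047158122378303 [-0.5  0.3  4.3]
lift 20.094994927179794 [-0.1  0.7 -0.6] 30.2417
nub in tool [-39.50140354   0.04063854  -0.62442712] 138
e -3.5014035406276065
above 20.159004465552226
in [-5.1  1.7  3.9]
back [ 7.1 -1.  -2. ] 19.97225154637602
level [ 8.5 -2.8 -2.3] 19.977000087619118
fwd -5 [ 6.3 -1.8 -3.8]
fwd -3 [ 4.2 -1.1 -3.6]
fwd -1 [ 4.9  0.1 -1.5]
[-0.5  0.6  0.2] 37.45
```

```bash
ls -la pics/after1.png pics/h1.png 2>&1
```

```text
-rw-r--r-- 1 agent agent 326535 Dec  4 17:56 pics/after1.png
-rw-r--r-- 1 agent agent 312074 Dec  4 17:56 pics/h1.png
```

View pics/after1.png

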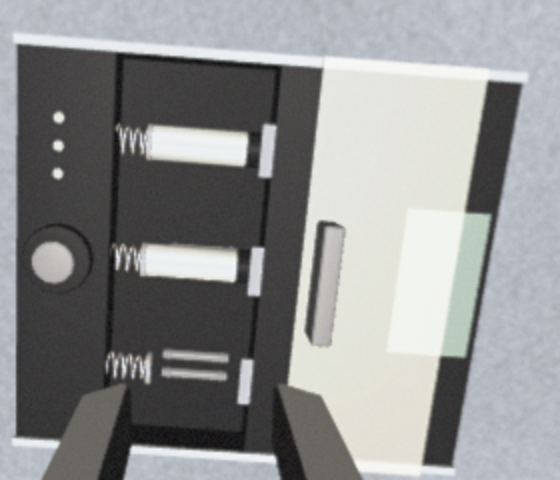

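Two cells are seated with their bands under the lips at (267,150) and (256,270). Third cell next.

```bash
python3 run.py 2 -72
```

```text
[array([767.9, 267.5]), array([557.1, 260.6]), array([576.9, 184.8])]
moved? 6.603786792439642cell not where expected
```

```bash
python3 - <<'E'
import cv2
im=cv2.imread("pics/t2.png"); cv2.imwrite("pics/t2c.png",cv2.resize(im[60:240,160:350],None,fx=3,fy=3,interpolation=cv2.INTER_CUBIC))
E
```

```text
(no output)
```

View pics/t2c.png

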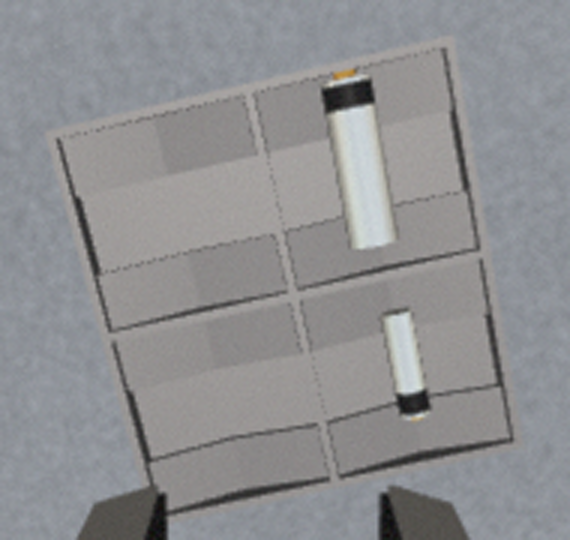

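The knock came: the third cell now sits a little towards the +y wall of its compartment, nub at (345,72) in the crop and flat end at (372,247). Next I re-measure its axis.

```bash
python3 - <<'E'
from h import *
wait(.1);p=camera_params("wrist"); im,d=camera("wrist")
nub=onz(p,[[345/3+160,72/3+60]],22)[0]; fl=onz(p,[[372/3+160,247/3+60]],20)[0]
print(nub,fl,np.linalg.norm(nub-fl),np.degrees(np.arctan2(*(nub-fl)[1::-1])), (nub+fl)/2)
u,v,P=cloud(p,d)
dr=(nub-fl)[:2]/np.linalg.norm((nub-fl)[:2]); c=((nub+fl)/2)[:2]; q=P[:,:2]-c; s=q@dr; n=q@np.array([-dr[1],dr[0]])
for a in range(-34,35,8):
    k=(abs(s-a)<4)&(abs(n)<13)&(P[:,2]>20); w=P[k]; kk=w[:,2]>w[:,2].max()-3; print(a,k.sum(),np.round(np.percentile(w[:,2],95),1),np.round(np.median(n[k]),1), np.round([n[k].min(),n[k].max()],1))
tq=R.from_euler('z',-TY).apply(np.r_[c-TO,0]); print('tray frame mid',tq,current_time())
E
```

```text
[549.64604029 301.81860319  22.        ] [562.55331737 230.45183502  20.        ] 72.5521426366373 100.25160388369915 [556.09967883 266.13521911  21.        ]
-34 3540 404.6 2.6 [-13.  13.]
-26 5097 404.5 6.0 [-10.6  13. ]
-18 102 30.4 0.2 [-10.4   9.6]
-10 107 30.1 0.2 [-10.4   9.8]
-2 108 29.8 0.4 [-10.4   9.9]
6 107 30.0 0.4 [-10.2  10.1]
14 114 30.0 0.8 [-10.1  10.5]
22 113 30.0 1.3 [-9.8 10.8]
30 112 30.4 0.8 [-9.6 10.8]
tray frame mid [38.88773282 48.82806083  0.        ] 40.9083
```

```bash
cat > run3.py <<'E'
import h
from h import *
h.CELLS[2]=np.array([556.6,265.]); h.PO=ori(np.radians(101.2-180))
x,y=h.CELLS[2]; gripper_to(.43); movep([x,y,110],rv(h.PO)); servo_line([x,y,24.1],rv(h.PO),80); print('down',wp())
gripper_to(0.); print(current_finger_gap()*94,wp()); servo_line([x,y,150],rv(h.PO),120); print('lift',current_finger_gap()*94,wp())
e,im=in_hand(); print('e',e); cv2.imwrite("pics/h2.png",im)
E
python3 run3.py
```

```text
down [ 0.4  0.5 -0.1]
20.064019172706807 [ 0.1 -0.7  2. ]
lift 19.871409233647302 [ 0.8  0.2 -0.4]
nub in tool [-39.49804921   0.0401543   -0.66057745] 138
e -3.49804921319312
```

View pics/h2.png

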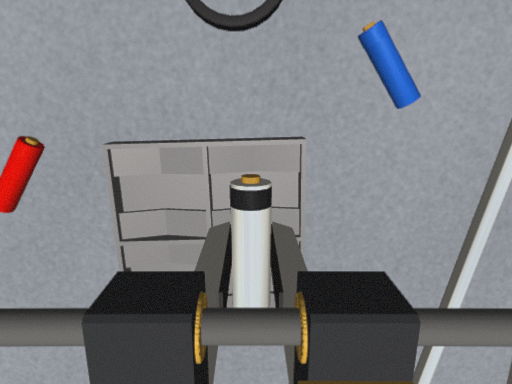

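```bash
python3 - <<'E'
from h import *
e=-3.5
place(-72,e)
if current_finger_gap()*94<15: raise SystemExit('lost')
seat(-72,e); leave(-72,e)
movep(ch(0,-40,300),rv(ori(-1.57)));wait(.2); im,d=camera("wrist"); t,_=camera("top")
cv2.imwrite("pics/after2.png",np.hstack([cv2.resize(im[10:250,150:430],(467,400)),cv2.resize(t[120:240,240:350],(333,400))]))
E
```

```text
above 20.34163175207774
in [-4.2  2.6  3.1]
back [ 7.5 -1.1 -2. ] 20.222639661406237
level [ 7.5 -2.7 -2.8] 20.197301798074793
fwd -5 [ 5.9 -2.3 -3.7]
fwd -3 [ 4.9 -1.9 -1.8]
fwd -1 [ 4.3 -1.  -3.1]
[ 0.1 -0.1 -0.3] 52.3917
```

View pics/after2.png

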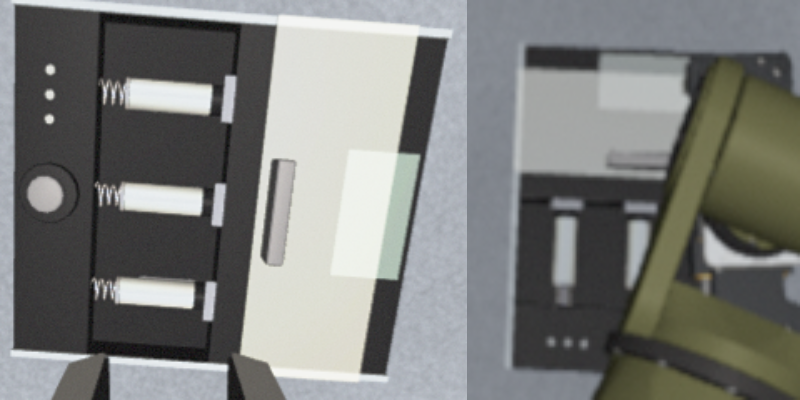

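All three cells look seated. Before closing I check numerically: cell top height (expected 41 mm), lateral offset, and flat end (expected x=−36).

```bash
python3 - <<'E'
from h import *
p=camera_params("wrist"); im,d=camera("wrist"); u,v,P=cloud(p,d)
Q=R.from_euler('z',-CY).apply(P-np.r_[CO,0]); g=cv2.cvtColor(im,cv2.COLOR_BGR2GRAY)[v,u]
for b in(72,0,-72):
    k=(abs(Q[:,1]-b)<20)&(Q[:,0]>-45)&(Q[:,0]<28)&(Q[:,2]>34)
    for a in(-25,-5,20):
        s=k&(abs(Q[:,0]-a)<4); print(b,a,'top',np.round(np.percentile(Q[s,2],90),1),'y',np.round(np.median(Q[s,1])-b,1),end=' | ')
    w=k&(g>150)&(abs(Q[:,1]-b)<6)
    print('bright x',np.round(np.percentile(Q[w,0],[1,99]),1))
E
```

```text
72 -25 top 39.9 y -0.4 | 72 -5 top 40.2 y -0.7 | 72 20 top 40.4 y -0.4 | bright x [-40.9  20.4]
0 -25 top 404.0 y -11.8 | 0 -5 top 397.8 y -13.7 | 0 20 top 404.0 y -8.9 | bright x [-40.9  20.1]
-72 -25 top 39.7 y 2.3 | -72 -5 top 40.1 y 1.4 | -72 20 top 40.2 y 1.4 | bright x [-40.7  20.1]
```

Heights are level and equal, and the band edges agree in all three bays. Next: close the cover, then press start.

```bash
python3 - <<'E'
from h import *
o=rv(ori(CY-np.pi/2)); gripper_to(.5)
movep(ch(75,0,150),o); servo_line(ch(75,0,77),o,100); print(wp())
gripper_to(0.); print(current_finger_gap()*94,wp())
servo_line(ch(-35,0,77),o,80); print(wp())
for x in(-37,-38,-39,-40,-41,-42,-43):
    servo_line(ch(x,0,77),o,30); w=wp(); print(x,w)
    if np.linalg.norm(w[:2])>12: break
gripper_to(.4); wait(.3); servo_line(ch(x,0,150),o,120)
gripper_to(0.); movep(ch(-88,0,110),o); servo_line(ch(-88,0,86),o,60); print('at',wp())
for z in np.arange(84,70,-1.):
    servo_line(ch(-88,0,z),o,25); w=wp(); print(z,w[2])
    if w[2]>9: break
wait(.3); servo_line(ch(-88,0,150),o,80)
movep(ch(0,0,300),rv(ori(-1.57)));wait(.2); im,d=camera("wrist"); np.savez("pics/w_fin.npz",im=im,d=d,**camera_params("wrist"))
t,_=camera("top"); print(current_time())
cv2.imwrite("pics/fin.png",np.hstack([cv2.resize(im[30:270,150:430],(467,400)),cv2.resize(t[140:230,140:220],(333,400))]))
E
```

```text
[-0.3 -0.1 -0.2]
11.503395593313007 [-31.    2.3  20.4]
[-1.6 -5.6  0.6]
-37 [-1.6 -5.4 -0.5]
-38 [-0.4 -5.5 -1.2]
-39 [-0.1 -4.7 -1.7]
-40 [ 0.6 -5.4 -2.3]
-41 [-0.4 -5.8 -1.6]
-42 [-0.2 -6.2 -2.3]
-43 [-1.1 -5.3 -1.7]
at [-0.9 -0.3  1.4]
84.0 0.5
83.0 2.1
82.0 1.5
81.0 3.1
80.0 3.1
79.0 3.4
78.0 4.8
77.0 8.4
76.0 20.7
67.9833
```

View pics/fin.png

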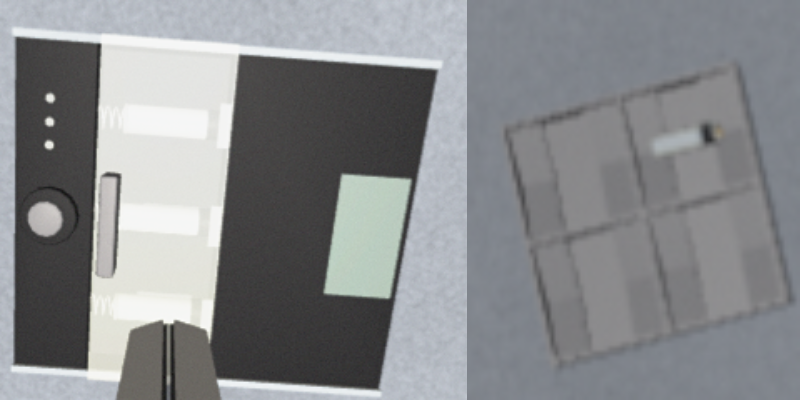

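The stop force wasn't felt down to x=−43, so I measure the cover edge (shut = −56 to +36) and the fin from the picture.

```bash
python3 - <<'E'
from h import *
for n in('w_charger','w_open','w_fin'):
    z=np.load(f"pics/{n}.npz");p={k:z[k] for k in('fx','fy','cx','cy','D','extrinsics')};u,v,P=cloud(p,z['d'])
    Q=R.from_euler('z',-CY).apply(P-np.r_[CO,0]); f=(Q[:,2]>75)&(Q[:,2]<90)&(abs(Q[:,1])<33)&(Q[:,0]>-60)&(Q[:,0]<100)
    g=cv2.cvtColor(z['im'],cv2.COLOR_BGR2GRAY).astype(float); xs=np.arange(-75,125,.5); out=[]
    for y in(50,60,95):
        w=proj(p,[ch(x,y,54) for x in xs]).astype(np.float32); s=cv2.remap(g.astype(np.float32),w[:,0].reshape(1,-1),w[:,1].reshape(1,-1),1)[0]; dd=s[4:]-s[:-4]; o=np.argsort(-abs(dd)); out.append([xs[o[0]]+1,xs[np.argmax(dd)]+1,xs[np.argmin(dd)]+1])
    print(n,'fin x',np.round(np.percentile(Q[f,0],[5,50,95]),1),f.sum(),'edges',out)
b=np.array([[42,219]])
E
```

```text
w_charger fin x [-40.6 -35.1 -29.6] 621 edges [[np.float64(-47.5), np.float64(-47.5), np.float64(45.0)], [np.float64(-47.5), np.float64(-47.5), np.float64(45.0)], [np.float64(45.0), np.float64(-47.5), np.float64(45.0)]]
w_open fin x [64.7 69.8 75.6] 656 edges [[np.float64(58.5), np.float64(58.5), np.float64(-57.0)], [np.float64(27.5), np.float64(27.5), np.float64(35.5)], [np.float64(58.5), np.float64(58.5), np.float64(-57.0)]]
w_fin fin x [-48.3 -42.7 -37.4] 628 edges [[np.float64(-55.5), np.float64(-55.5), np.float64(37.5)], [np.float64(-55.0), np.float64(-55.0), np.float64(37.5)], [np.float64(-55.5), np.float64(-55.5), np.float64(37.5)]]
```

The cover is about 1–2.5 mm from shut (edge −55.3), which is within tolerance. Time allows, so I push it to the stop and press start again.

```bash
python3 - <<'E'
from h import *
o=rv(ori(CY-np.pi/2)); gripper_to(.4)
movep(ch(-42.5,0,150),o); servo_line(ch(-42.5,0,77),o,100); gripper_to(0.); print(current_finger_gap()*94,wp())
for x in np.arange(-43,-48,-.5):
    servo_line(ch(x,0,77),o,20); w=wp(); print(x,w)
    if w[0]>10: break
gripper_to(.35); wait(.3); servo_line(ch(x,0,150),o,120)
gripper_to(0.); movep(ch(-88,0,110),o); servo_line(ch(-88,0,86),o,60)
for z in np.arange(84,72,-1.):
    servo_line(ch(-88,0,z),o,25); w=wp()
    if w[2]>9: break
print(z,w); wait(.3); servo_line(ch(-88,0,150),o,80)
movep(ch(0,0,300),rv(ori(-1.57)));wait(.3); p=camera_params("wrist");im,d=camera("wrist"); u,v,P=cloud(p,d)
Q=R.from_euler('z',-CY).apply(P-np.r_[CO,0]); f=(Q[:,2]>75)&(Q[:,2]<90)&(abs(Q[:,1])<33)&(Q[:,0]>-60)&(Q[:,0]<100); print('fin',np.median(Q[f,0]))
f=(np.hypot(Q[:,0]+88,Q[:,1])<8)&(Q[:,2]<90); print('button z',np.median(Q[f,2]),current_time(),wp())
cv2.imwrite("pics/fin2.png",cv2.resize(im[30:270,150:430],(560,480)))
E
```

```text
11.72246396576506 [-1.7 -0.1  3. ]
-43.0 [ 0.3 -0.1  3.1]
-43.5 [2.2 1.3 4.9]
-44.0 [ 3.8 -0.3  4.6]
-44.5 [7.9 0.2 1.3]
-45.0 [12.3  0.2 -2.5]
76.0 [-2.2  1.5 21.6]
fin -43.96251258544586
button z 65.53154260998336 79.9 [ 0.7  0.8 -0.6]
```

View pics/fin2.png

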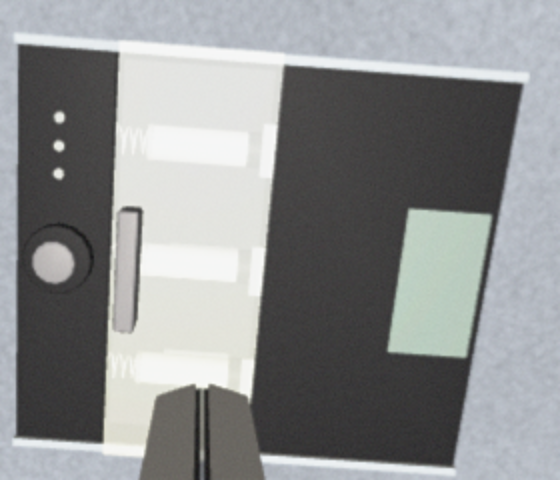

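The cover is now at its stop (12 N felt). All three cells are seated under it at (198,147), (190,262) and (182,368). The button is back up at z 65.5, and the robot is clear. Handing in.

```bash
python3 -c "
from rig import *
close_job(); print(current_time())"
```

```text
the job is handed in; nothing more can be done
the job is handed in; nothing more can be done
```

I opened the cover to its stop and loaded all three large cells, one per bay, nub under the lip. I then slid the cover shut, pressed start to its stop, and handed the job in at about 80 s. No verdict was reported.

**Knock:** the third cell was shifted inside its compartment partway through, so I re-measured it before picking it up.

**Last checks:**
- **Cells:** in bays 1 and 3 the tops measured level, and the edge of the black band sits at the same place in all three bays. The depth check for bay 2 was spoiled by outlier readings, so its height was only checked in the pictures.
- **Cover:** my first closing stopped about 1–2.5 mm short of shut, because the cover had started about 8 mm open and threw off my reference. I pushed it on to the stop (12 N felt) and pressed start a second time.
- **Button:** it bottomed at about 21 N and came back up to 65.5 mm, the same height as at the start.
- **Small cell:** it was still in the tray in the picture taken after the first closing.
- **Torch and tape:** the arm never went near either. I did not measure them again at the end.

**Force note:** opening the cover put about 59 N along the slide at the stop, with 71 N in total at the wrist. That is under the 120 N wrist limit. The push was through the finger pads, not the gripper's body.

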